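Clamp a puck in the screw fixture to the preload mark

ROBOT

A 7-joint arm with a two-finger parallel gripper is mounted at the origin on the work surface. World frame = base frame: x ahead of the robot, y to its left, z up, the work surface at z = 0. Lengths are in mm, angles in rad, forces in N, time in s.
With the tool pointing down it reaches from about 400 to 875 mm from the base axis. Payload 4.4 kg.
Tool frame: the origin (TCP) lies at the very end of the fingers, on their centre line; the grasp point (between the pads) lies 19 mm behind it; z points along the fingers, y is the line along which they close (so a half turn about z gives the same grasp; the last joint's range is limited). The gripper opens to 85 mm and grips with 20 to 120 N. Pads are 22 mm wide; open, the fingers measure 114 mm over their backs; the gripper's body (76 mm by 85 mm) begins 54 mm behind the grasp point. The pads swing forward as they close: fully open they stand 13 mm farther back than shut.
Start: joints at [-0.066, 0.628, 0.038, 1.517, -0.027, 0.996, -0.02], TCP at [650.014, 0.027, 231.313] pointing down, gripper open.
Joint ranges: [-3.06, 3.06], [-0.37, 2.12], [-1.25, 1.32], [0.18, 2.47], [-1.1, 4.24], [0.23, 1.98], [-2.94, 2.94]. Speed limits (rad/s): [2.57, 2.57, 3.14, 3.14, 3.14, 3.14, 3.14].

INTERFACE

Orientations are given as [roll, pitch, yaw] about the fixed x, y, z axes, in that order (R = Rz(yaw) Ry(pitch) Rx(roll)).
In Python, from cell import ctrl gives the robot as it stands.
- The arm moves only by the tool jog_arm, never from a script. Its argument "plan" is a list of rows, each an object of numbers: "tx", "ty", "tz": the shift along the tool's x, y, z as a fraction of full scale; "wx", "wy", "wz": the turn, a rotation vector about the tool's x, y, z as a fraction of full scale; "claw": the closure, from 0 (fully open) to 1 (shut). In form: [{"tx": .., "ty": .., "tz": .., "wx": .., "wy": .., "wz": .., "claw": ..}, ...]. A call has 1 to 12 rows; each row is the pose to reach, as a shift and turn from the pose commanded when the call began, along the tool's axes at that moment; what a row does not reach only later rows make up. Full scale, the value 1, is 300 mm for a shift and 90 degrees for a turn. A row lasts 1/10 s, in which the tool goes at most 50 mm and 8.59 degrees, less where a joint would pass 70% of its speed; a pose out of reach is approached as far as the arm can. A call with a number of a shift or a turn outside -1 to 1 is refused whole. A call with a gripper value outside its range is refused whole. The fingers move at their own pace and stop on an object; the grip force is fixed at half the most. Time passes only in rows, so rows that repeat a pose let the fingers close. It gives the time, the measured TCP pose, the force, the opening and the grip force at its end, in the units of the state.
- ctrl.read_state(): the state, without advancing time (a new reading comes with each control period).
- ctrl.get_image(name): name is "scene" or "side" or "wrist"; returns a dict with "img" (480x640x3 uint8, red, green, blue), "depth" (480x640 float32, mm along the optical axis (not along the pixel's ray), 0 where there is no reading), "fx", "fy", "cx", "cy" (pixels), "distortion" ([k1, k2, p1, p2, k3] as OpenCV has them; the pictures are not rectified), "position" and "orientation" of the camera in the world; the wrist camera has in their place "hand_eye" (4x4, takes a point from camera to tool coordinates, whose origin is the TCP and whose axes are the flange's). Camera axes: x right, y down, z forward; pixel columns grow to the right and rows downward; lengths in mm; the calibration is good to about 2 mm. A picture is of the moment at which its call begins: read the wrist's pose just before it.
- ctrl.finish_job(): hands the job in; it is judged then, once.
Trained networks look in a picture, given as the dict that the camera call returned (one of the last four; its "shot" number tells which), for a name from the list of things; names that differ only in an ending like _2 or _b are one class to them, and where a whole thing is asked for, a point or a joint stands for the part that bears it (a point fixed in the world has none). Each returns a list of dicts, best first, with "score" (0 to 1); they miss things now and then, are a little off and sometimes report something else, mostly with a low value. They report only what shows in the picture. A call takes as long as a camera call. They do not tell look-alikes from the thing itself.
- ctrl.trace(picture, thing): "pixels" (480x640 bool, what is visible of it) and "extent" ([centre column, centre row, width, height] in pixels, round what is visible of it).
The state is a dict: "clock": time; "qpos": joint angles; "qd": joint speeds; "tau": joint torques, N m; "eef_pos": TCP position; "tool_rot": TCP orientation; "force": force on the tool from outside, world axes, zero at the start; "torque": the same for the moment, N m; "width": finger opening in mm; "gripper_force": force on a finger pad.
Only numpy, scipy, OpenCV 4.12 (cv2) and the standard library are available. Lean on these libraries where they do the work, as an engineer would, in place of code of your own. Each camera call takes 0.05 s, during which the arm holds its last target. There are 200 camera calls.

TASK

Stand the single small puck upright on the bed of the clamping fixture, between the spring pad and the vee block, and let go of it. Then crank the handwheel by its handle until the pad has pushed the puck fully home in the vee and the pointers on the slide stand within the dark band of the pad's scale; do not run far past the band, since too much force spoils the part. Leave the puck clamped, let go of the wheel, and leave the other things on the bench where they are.

Things in the scene. Friction and masses are not known exactly. Their poses are not given: they have to be found in the camera images.
- puck_mid (a point): the part: a plain slick black plastic puck, a cylinder 66 mm in diameter and 40 mm tall, about 0.2 kg, standing flat on the bench at the robot's right, near wider (90 mm), flatter (22 mm) discs that are not to be touched. The point is its centre, 20 mm above its underside; z is its axis.
- seat (a point): centre of the puck when fully home: on the fixture's bed, touching both faces of the 90-degree steel vee block. 20 mm above the bed, whose surface is 15 mm above the bench. Axes of the fixture: x across the 130 mm wide bed, away from the robot; y along it, from the vee to the slide and on to the handwheel, 250 mm away; z up.
- vee: the fixed steel vee block at the -y end of the bed, 22 mm tall above it. Its origin is the fixture's origin, 85 mm to +y of the seat at bench height. Its arms end 16 mm to the -y side of the seat, so both x sides of the puck stay open for fingers. Vee and pad are slippery and centre a puck set down 7 to 15 mm to +y of the seat and up to 6 mm off the middle line.
- pad_face (a point): centre of the face of the spring pad, a steel plate 50 mm wide and 48 mm tall on the slide, facing the vee (-y of the fixture); the point is 20 mm above the bed. At the start the free space between this face and a puck that is home is 16 to 36 mm, so the puck can be lowered in from above.
- slide (a joint): travel of the slide (a metal block, 90 x 45 x 40 mm) towards the vee, in m, driven only by the handwheel: 0.020 m per turn; self-locking, it stays where the wheel is left.
- pad (a joint): how far the pad is pushed back into the slide against its spring, in m: 0 free, 0.036 stop; about 2 N at 0 and 450 N/m more. The pointers enter the dark band of the scale at 0.014 and leave it at 0.024; beyond 0.030 the part is spoilt. Sliding the loose puck along the bed moves the pad by some mm; once the puck is home the reading grows as fast as the slide moves.
- scale_band (a point): middle of the dark band, 10 mm long in y, across the 30 mm wide white scale strip; the strip is fixed to the pad and runs back over the top of the slide, 65 mm above the bench. As the pad is pushed back the band comes level (in y) with the pointers.
- pointers (a point): the mark on the slide: midway between two dark steel pointers that stand on the slide, one from either side of the scale strip, reaching in over it. Fixture axes. At the start they stand 19 mm to +y of the middle of the band.
- wheel (a joint): angle of the handwheel in rad over several turns, growing clockwise as seen from above, looking at the face that carries the handle. Clockwise drives the slide towards the vee. Friction needs about 2 to 3 N at the handle.
- hub (a point): centre of the black handwheel, 140 mm across, on the face of its disc, 120 mm above the bench. Its z axis is the axle: it leans 28 degrees from vertical towards the robot (-x of the fixture). x and y lie in the disc and turn with it; the handle stands on the wheel's x axis.
- handle_mid (a point): middle of the cylindrical crank handle on the wheel, 26 mm in diameter, 58 mm long (8 to 66 mm above the disc's face), parallel to the axle and 55 mm from it; the point is 40 mm above the disc's face. z points along the handle, away from the disc. It spins freely on its pin, so a grip need not turn as the wheel does.
- lamp (a point): middle of the near lower edge of a white lamp head on a post, 318 mm above the bench, 35 mm farther from the robot than the hub (fixture x). The head is 160 mm long along the bed and reaches 55 mm on in +x: it hangs over the far half of the wheel, so a vertical tool cannot follow the handle all round; keep the tool along the axle.
- stack_tall: bystander: a tall stack of five black discs, 90 mm across, 110 mm tall; origin at the middle of its underside.
- stack_low: bystander: a low stack of three black discs, 90 mm across, 66 mm tall; origin at the middle of its underside.
- disc_one: bystander: a single black disc, 90 mm across, 22 mm thick; origin at the middle of its underside.
- driver: bystander: a black power screwdriver, 220 mm long, lying; origin at the middle of its underside.
- gauge_plate: bystander: an olive perforated plate, 90 x 130 x 14 mm; origin at the middle of its underside.
- jar: bystander: a white jar, 60 mm across, 85 mm tall; origin at the middle of its underside.
Not all that is in view belongs to the job. What is shaped like the part that bears puck_mid but purple or turquoise is not meant.

How it is judged (in metres and radians):
On the way:
1. the puck stands upright on the fixture's bed between pad and vee, let go of (x of puck_mid in the frame of seat between -0.025 and 0.025 m and z of puck_mid in the frame of seat between -0.004 and 0.004 m and y of puck_mid in the frame of seat between -0.006 and 0.04 m and angle between puck_mid's own z axis and vertical below 0.1 rad and contact force between the fingers and puck below 0.2 N and value of joint pad below 0.01 m), for 0.2 s.
At the end, for the whole second after the job is handed in: The puck stands upright on the bed (within 4 mm in height, 0.1 rad), its centre within 4 mm of the home point in the vee, pressed by the pad with more than 3 N; the pad is pushed back 13 to 25 mm (the band is 14 to 24 mm); slide and puck are at rest (value of joint pad between 0.013 and 0.025 m and horizontal distance between puck_mid and seat below 0.004 m and z of puck_mid in the frame of seat between -0.004 and 0.004 m and angle between puck_mid's own z axis and vertical below 0.1 rad and contact force between pad and puck above 3 N and linear speed of puck below 0.01 m/s and velocity of joint slide between -0.002 and 0.002 m/s); the robot touches nothing.
It fails at once if the pad is driven more than 30 mm back (part spoilt) (value of joint pad above 0.03 m).
It fails at once if a bystander is moved more than 30 mm (distance of any of stack_tall, stack_low, disc_one, driver, gauge_plate, jar from where it was at the start of the episode above 0.03 m).
It also fails if it takes over 67 s, if anything falls off the work surface, if the arm or the gripper's body presses on something with over 40 N, if the wrist force passes 120 N, or if a joint passes its speed limit or range.

## Working session

There is one attempt and no reset: what is moved stays moved. The work goes in short steps, Python scripts to look and compute and a tool call to move; the robot and the scene stay as the last step left them, time stands still between calls to the robot, and variables do not carry over. Pictures are saved under pics/ and viewed, at most 13 in all, crops included, and the job is handed in when it is done.

Besides the shell and the picture viewer there is one more tool, called after "Call:" as name(argument=value, ...) on one line, values as JSON. jog_arm: Moves the arm, as the interface text tells. Shift numbers are shares of 300 mm and turn numbers shares of 90 degrees, none past 1 either way. Its arguments: {"type":"object","properties":{"plan":{"type":"array"}},"required":["plan"]}

```bash
mkdir -p pics; ls; cat > h.py <<'E'
import numpy as np, cv2
from cell import ctrl
from scipy.spatial.transform import Rotation as R
def campose(p, st=None):
    if 'hand_eye' in p:
        T=np.eye(4); T[:3,:3]=R.from_euler('xyz',st['tool_rot']).as_matrix(); T[:3,3]=st['eef_pos']
        return T@np.array(p['hand_eye'])
    T=np.eye(4); o=np.array(p['orientation'])
    T[:3,:3]= o if o.shape==(3,3) else R.from_euler('xyz',o).as_matrix()
    T[:3,3]=p['position']; return T
def cloud(p, mask, st=None):
    v,u=np.where(mask&(p['depth']>0)); d=p['depth'][v,u]
    K=np.array([[p['fx'],0,p['cx']],[0,p['fy'],p['cy']],[0,0,1.]])
    n=cv2.undistortPoints(np.stack([u,v],1).astype(np.float64)[:,None],K,np.array(p['distortion']))[:,0]
    P=np.c_[n*d[:,None],d]; T=campose(p,st); return P@T[:3,:3].T+T[:3,3]
def proj(p,X,st=None):
    T=np.linalg.inv(campose(p,st)); K=np.array([[p['fx'],0,p['cx']],[0,p['fy'],p['cy']],[0,0,1.]])
    X=np.atleast_2d(X)@T[:3,:3].T+T[:3,3]
    return cv2.projectPoints(X,np.zeros(3),np.zeros(3),K,np.array(p['distortion']))[0][:,0]
def save(p,n): cv2.imwrite('pics/'+n,p['img'][:,:,::-1])
E
python3 - <<'E'
from h import *
st=ctrl.read_state(); print(st)
np.set_printoptions(precision=1,suppress=True)
ims=[]
for c in ['scene','side','wrist']:
    p=ctrl.get_image(c); ims.append(p['img'])
    print(c,p.get('position'),p.get('orientation'),p['fx'],p.get('hand_eye'))
    save(p,c+'0.png')
    for t in ['puck_mid','vee','pad_face','slide','scale_band','pointers','hub','handle_mid','lamp','stack_tall','stack_low','disc_one','jar','driver','gauge_plate']:
        for r in ctrl.trace(p,t)[:3]:
            if r['score']<.3: continue
            P=cloud(p,r['pixels'],st)
            if len(P): print(c,t,round(r['score'],2),np.array(r['extent']),'lo',np.percentile(P,3,0),'hi',np.percentile(P,97,0),'med',np.median(P,0))
E
```

```text
pics
{'clock': 0.0, 'qpos': array([-0.06580391,  0.62934162,  0.03840778,  1.51837223, -0.02701742,
        0.99629403, -0.01999361]), 'qd': array([ 2.44829490e-04, -5.47363751e-04, -1.49512862e-04, -6.08846309e-05,
       -4.52477816e-04, -9.80001295e-04, -4.65774035e-05]), 'tau': array([-1.11932164e-03, -5.63405585e+01,  1.22606792e+00, -1.93450052e+01,
        1.09587883e-02,  1.05136272e-02, -8.84369996e-06]), 'eef_pos': array([6.49373680e+02, 5.65655369e-02, 2.30390023e+02]), 'tool_rot': array([-3.13969397e+00, -9.77190752e-06,  1.57082469e+00]), 'force': array([-0.43144434, -0.90564371,  0.09664098]), 'torque': array([0.00516024, 0.00810968, 0.00290496]), 'gripper_force': 0.0, 'width': 85.33793634664617}
scene [1697.2 -291.9 1155.4] [-2.2 -0.   1.3] 543.186729105846 None
scene puck_mid 0.82 [154.4 284.3  23.8  25.6] lo [ 387.9 -516.7   -0.1] hi [ 449.7 -458.7   44.2] med [ 430.2 -485.6   36. ]
scene puck_mid 0.61 [229.4 278.8  26.5  23.9] lo [ 426.9 -293.     6.1] hi [ 484.  -235.2   44.7] med [ 466.2 -264.4   37.2]
scene puck_mid 0.56 [204.2 258.1  18.2  26.7] lo [ 319.1 -359.
[... 6351 characters left out ...]
4]
wrist hub 0.49 [207.6 176.6 347.6 353.1] lo [ 510.7 -136.5   10.8] hi [660.8 161.1 171.4] med [578.2  67.3  25.1]
wrist handle_mid 0.75 [105.2  22.2 134.7  43.8] lo [529.1 116.8 141.7] hi [565.5 132.6 188.9] med [551.3 121.6 166.9]
wrist lamp 0.86 [207.7 177.7 340.3 355.3] lo [ 511.9 -136.3   11. ] hi [661.5 160.9 171.5] med [578.2  67.3  25.4]
wrist stack_tall 0.3 [128.5  30.9 180.3  61.7] lo [513.8 112.5 110.5] hi [586.8 135.7 187.8] med [554.4 121.9 147.2]
wrist jar 0.55 [396.4 401.2  57.   46.7] lo [ 708.7 -221.5    4.4] hi [ 757.2 -204.2   59.1] med [ 734.6 -207.3   30.3]
wrist driver 0.82 [ 80.6 245.8 161.2  53.8] lo [353.3 -55.7  13.8] hi [488.1 -14.   40.4] med [426.6 -34.   34.6]
```

```bash
python3 - <<'E'
import cv2
a=cv2.imread('pics/scene0.png')[190:370,120:420]
cv2.imwrite('pics/s_crop.png',cv2.resize(a,(800,480),interpolation=cv2.INTER_CUBIC))
E
```

```text
(no output)
```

View pics/s_crop.png

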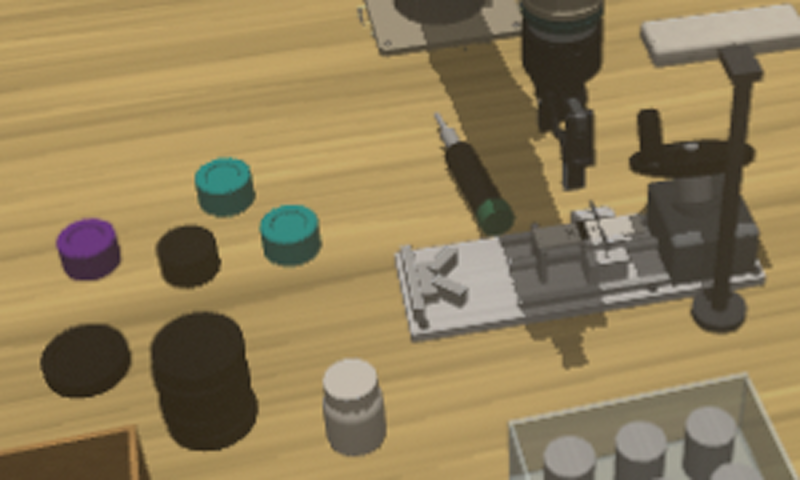

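View pics/wrist0.png

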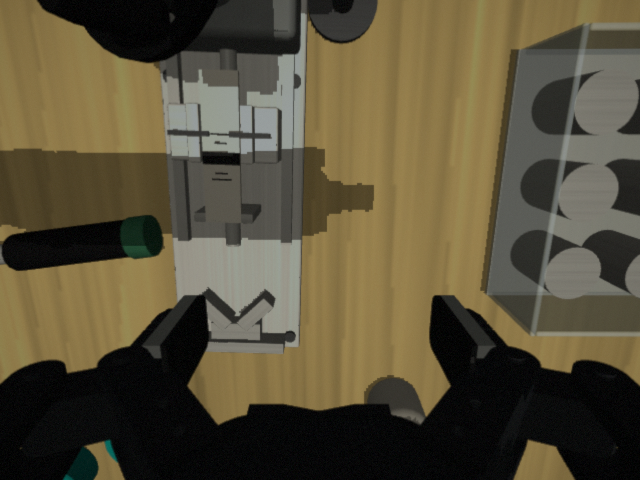

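```bash
python3 - <<'E'
from h import *
np.set_printoptions(precision=1,suppress=True)
st=ctrl.read_state(); p=ctrl.get_image('wrist')
s=ctrl.trace(p,'scale_band')[0]; P=cloud(p,s['pixels'],st)
Q=P[(P[:,2]>62)&(P[:,2]<68)]
# strip edges: binned by y
for y in range(0,110,10):
    q=Q[abs(Q[:,1]-y)<5]
    if len(q)>5: print(y,q[:,0].min(),q[:,0].max(),q[:,2].mean())
v=ctrl.trace(p,'vee')[0]; m=cv2.dilate(v['pixels'].astype(np.uint8),np.ones((9,9)))>0
V=cloud(p,m,st); V=V[(V[:,2]>32)&(V[:,2]<42)]
print('veetop',len(V),V.min(0),V.max(0))
for y in range(-150,-85,4):
    q=np.sort(V[abs(V[:,1]-y)<2][:,0])
    if len(q)>1:
        i=np.argmax(np.diff(q)); print(y,q[0],q[i],q[i+1],q[-1])
a=p['img'][280:360,160:320]; cv2.imwrite('pics/vee.png',cv2.resize(a[:,:,::-1],(800,400),interpolation=cv2.INTER_CUBIC))
q=ctrl.get_image('side')
for r in ctrl.trace(q,'puck_mid'):
    X=cloud(q,r['pixels']); col=np.median(q['img'][r['pixels']],0); T=X[X[:,2]>35]; print(r['score'],col,(T.min(0)+T.max(0))/2,np.median(T,0))
E
```

```text
0 544.3722978586721 594.280908464783 64.77574330975716
10 554.3779797782985 584.5956121815165 64.77053922043042
20 554.8536310352889 585.1911453192744 64.80206532966398
30 555.3429484680079 585.4760764410229 64.78861558436374
40 555.1934149632199 587.3600800461993 65.00264757722219
50 555.2769849720895 587.7679763863963 65.37815517486992
60 556.0076542081196 586.4805767565506 64.83254649967233
70 557.4642031274951 588.3913146458499 64.81629175096745
80 556.9127717900375 588.624187883486 64.7706630424723
90 556.5296392847462 587.6894934589452 64.82112473137825
100 557.8802814980488 588.0518580861467 64.74728583843024
veetop 1956 [ 533.7 -151.4   32. ] [614.  -87.3  39.2]
-150 533.745011458331 558.3066539647759 561.3131676149734 613.7963532470162
-146 534.8343672537814 579.9872641353131 580.9830359583641 613.8520336620529
-142 536.1086218470504 537.4314106608467 538.4731105169787 614.020844571648
-138 537.7726160511025 610.6474144462811 611.7261227973968 613.9004891304673
-134 547.9968121345688 551.9551932948233 568.5129412299975 581.0866145535784
-130 555.3429730471496 555.34297304714
[... 444 characters left out ...]
55.3955801296352 575.8306764704619 598.9560171301297
-102 539.0434313584985 552.6330945896523 580.3305690312648 602.9616703534791
-98 539.6382913479933 549.1626478444934 584.1107667491692 604.7897026122597
-94 538.8648991684 544.8233890069231 588.381237165811 602.165306608421
-90 537.3402423370654 541.5001571496656 593.1508951502785 598.2977565346657
-86 536.9170554932422 536.9170554932422 538.2392551095691 538.2392551095691
0.94 [ 75. 146. 127.] [ 345.6 -325.    39. ] [ 345.3 -320.6   37.1]
0.91 [ 71.  150.5 133.5] [ 449.7 -261.1   38.5] [ 449.6 -257.1   37.3]
0.81 [73. 64. 49.] [ 456.4 -374.8   39.5] [ 457.2 -372.4   37.3]
0.66 [114.  68. 125.] [ 416.3 -477.4   39.3] [ 416.6 -478.9   37.3]
```

Call:
jog_arm(plan=[{"tx": -0.9, "ty": -0.5, "claw": 0}, {"tx": -0.9, "ty": -0.5, "claw": 0}, {"tx": -0.9, "ty": -0.5, "claw": 0}, {"tx": -0.9, "ty": -0.5, "claw": 0}, {"tx": -0.9, "ty": -0.5, "claw": 0}, {"tx": -0.9, "ty": -0.5, "claw": 0}, {"tx": -0.9, "ty": -0.5, "claw": 0}, {"tx": -0.9, "ty": -0.5, "claw": 0}, {"tx": -0.9, "ty": -0.5, "claw": 0}, {"tx": -0.9, "ty": -0.5, "claw": 0}])

```text
invalid input at $.plan[0]: expected keys tx, ty, tz, wx, wy, wz, claw
```

Call:
jog_arm(plan=[{"tx": -0.9, "ty": -0.64, "tz": 0, "wx": 0, "wy": 0, "wz": 0, "claw": 0}, {"tx": -0.9, "ty": -0.64, "tz": 0, "wx": 0, "wy": 0, "wz": 0, "claw": 0}, {"tx": -0.9, "ty": -0.64, "tz": 0, "wx": 0, "wy": 0, "wz": 0, "claw": 0}, {"tx": -0.9, "ty": -0.64, "tz": 0, "wx": 0, "wy": 0, "wz": 0, "claw": 0}, {"tx": -0.9, "ty": -0.64, "tz": 0, "wx": 0, "wy": 0, "wz": 0, "claw": 0}, {"tx": -0.9, "ty": -0.64, "tz": 0, "wx": 0, "wy": 0, "wz": 0, "claw": 0}, {"tx": -0.9, "ty": -0.64, "tz": 0, "wx": 0, "wy": 0, "wz": 0, "claw": 0}, {"tx": -0.9, "ty": -0.64, "tz": 0, "wx": 0, "wy": 0, "wz": 0, "claw": 0}, {"tx": -0.9, "ty": -0.64, "tz": 0, "wx": 0, "wy": 0, "wz": 0, "claw": 0}, {"tx": -0.9, "ty": -0.64, "tz": 0, "wx": 0, "wy": 0, "wz": 0, "claw": 0}])

```text
clock: 3.65
eef_pos: [459.1, -268.7, 231.4]
tool_rot: [3.141, -0.001, 1.573]
force: [-0.6, -0.0, -0.4]
width: 85.3
gripper_force: 0.0
```

```bash
python3 - <<'E'
from h import *
np.set_printoptions(precision=1,suppress=True)
st=ctrl.read_state(); p=ctrl.get_image('wrist'); print(st['eef_pos'],st['tool_rot'],st['clock'])
for r in ctrl.trace(p,'puck_mid'):
    X=cloud(p,r['pixels'],st); col=np.median(p['img'][r['pixels']],0); T=X[(X[:,2]>37)&(X[:,2]<45)]
    if len(T)>10: print(r['score'],r['extent'],col,T.min(0),T.max(0),(T.min(0)+T.max(0))/2)
E
```

```text
[ 459.1 -268.7  231.4] [ 3.1 -0.   1.6] 3.65
0.95 [312.9, 313.1, 68.9, 73.2] [20. 19. 18.] [ 420.2 -412.5   37. ] [ 485.2 -346.7   42.3] [ 452.7 -379.6   39.7]
0.76 [202.3, 267.0, 75.0, 70.6] [ 14. 128. 115.] [ 311.1 -360.2   37. ] [ 375.9 -296.9   41.9] [ 343.5 -328.5   39.5]
0.76 [274.8, 385.9, 60.7, 47.1] [46. 22. 44.] [ 381.1 -488.5   37. ] [ 445.5 -454.9   42.2] [ 413.3 -471.7   39.6]
0.69 [305.3, 201.8, 73.0, 66.5] [ 8. 72. 65.] [ 414.2 -296.1   37. ] [ 479.  -231.4   42.4] [ 446.6 -263.7   39.7]
```

Call:
jog_arm(plan=[{"tx": -0.366, "ty": -0.019, "tz": 0.1, "wx": 0, "wy": 0, "wz": 0, "claw": 0}, {"tx": -0.366, "ty": -0.019, "tz": 0.2, "wx": 0, "wy": 0, "wz": 0, "claw": 0}, {"tx": -0.366, "ty": -0.019, "tz": 0.3, "wx": 0, "wy": 0, "wz": 0, "claw": 0}, {"tx": -0.366, "ty": -0.019, "tz": 0.4, "wx": 0, "wy": 0, "wz": 0, "claw": 0}, {"tx": -0.366, "ty": -0.019, "tz": 0.5, "wx": 0, "wy": 0, "wz": 0, "claw": 0}, {"tx": -0.366, "ty": -0.019, "tz": 0.6, "wx": 0, "wy": 0, "wz": 0, "claw": 0}, {"tx": -0.366, "ty": -0.019, "tz": 0.68, "wx": 0, "wy": 0, "wz": 0, "claw": 0}, {"tx": -0.366, "ty": -0.019, "tz": 0.74, "wx": 0, "wy": 0, "wz": 0, "claw": 0}, {"tx": -0.366, "ty": -0.019, "tz": 0.74, "wx": 0, "wy": 0, "wz": 0, "claw": 0}, {"tx": -0.366, "ty": -0.019, "tz": 0.74, "wx": 0, "wy": 0, "wz": 0, "claw": 0.05}, {"tx": -0.366, "ty": -0.019, "tz": 0.74, "wx": 0, "wy": 0, "wz": 0, "claw": 0.1}, {"tx": -0.366, "ty": -0.019, "tz": 0.74, "wx": 0, "wy": 0, "wz": 0, "claw": 0.15}])

```text
clock: 4.95
eef_pos: [453.2, -380.2, 10.5]
tool_rot: [3.14, 0.001, 1.571]
force: [0.1, 0.5, -0.6]
width: 72.4
gripper_force: 0.0
```

Call:
jog_arm(plan=[{"tx": 0, "ty": 0, "tz": 0, "wx": 0, "wy": 0, "wz": 0, "claw": 0.2}, {"tx": 0, "ty": 0, "tz": 0, "wx": 0, "wy": 0, "wz": 0, "claw": 0.25}, {"tx": 0, "ty": 0, "tz": 0, "wx": 0, "wy": 0, "wz": 0, "claw": 0.4}, {"tx": 0, "ty": 0, "tz": 0, "wx": 0, "wy": 0, "wz": 0, "claw": 0.6}, {"tx": 0, "ty": 0, "tz": 0, "wx": 0, "wy": 0, "wz": 0, "claw": 1}, {"tx": 0, "ty": 0, "tz": 0, "wx": 0, "wy": 0, "wz": 0, "claw": 1}, {"tx": 0, "ty": 0, "tz": 0, "wx": 0, "wy": 0, "wz": 0, "claw": 1}])

```text
clock: 5.65
eef_pos: [452.8, -380.1, 10.6]
tool_rot: [3.14, 0.001, 1.571]
force: [-0.4, 0.2, 5.5]
width: 64.3
gripper_force: 64.6
```

Call:
jog_arm(plan=[{"tx": 0, "ty": 0, "tz": -0.1, "wx": 0, "wy": 0, "wz": 0, "claw": 1}, {"tx": 0, "ty": 0, "tz": -0.25, "wx": 0, "wy": 0, "wz": 0, "claw": 1}, {"tx": 0, "ty": 0, "tz": -0.4, "wx": 0, "wy": 0, "wz": 0, "claw": 1}, {"tx": 0.1, "ty": 0.04, "tz": -0.5, "wx": 0, "wy": 0, "wz": 0, "claw": 1}, {"tx": 0.23, "ty": 0.09, "tz": -0.5, "wx": 0, "wy": 0, "wz": 0, "claw": 1}, {"tx": 0.36, "ty": 0.14, "tz": -0.5, "wx": 0, "wy": 0, "wz": 0, "claw": 1}, {"tx": 0.5, "ty": 0.2, "tz": -0.5, "wx": 0, "wy": 0, "wz": 0, "claw": 1}, {"tx": 0.64, "ty": 0.25, "tz": -0.5, "wx": 0, "wy": 0, "wz": 0, "claw": 1}, {"tx": 0.78, "ty": 0.31, "tz": -0.5, "wx": 0, "wy": 0, "wz": 0, "claw": 1}, {"tx": 0.9, "ty": 0.36, "tz": -0.5, "wx": 0, "wy": 0, "wz": 0, "claw": 1}, {"tx": 0.95, "ty": 0.385, "tz": -0.5, "wx": 0, "wy": 0, "wz": 0, "claw": 1}, {"tx": 0.95, "ty": 0.385, "tz": -0.5, "wx": 0, "wy": 0, "wz": 0, "claw": 1}])

```text
clock: 6.85
eef_pos: [568.9, -91.2, 159.3]
tool_rot: [3.141, -0.002, 1.576]
force: [-0.3, -0.7, -1.9]
width: 64.3
gripper_force: 67.2
```

```bash
python3 - <<'E'
from h import *
np.set_printoptions(precision=1,suppress=True)
st=ctrl.read_state(); p=ctrl.get_image('wrist'); print(st['eef_pos'],st['tool_rot'],st['clock'],st['width'])
save(p,'held.png')
for r in ctrl.trace(p,'puck_mid')[:2]:
    X=cloud(p,r['pixels'],st);print(r['score'],r['extent'],np.percentile(X,2,0),np.percentile(X,98,0))
q=ctrl.get_image('side')
for r in ctrl.trace(q,'puck_mid'):
    X=cloud(q,r['pixels']);X=X[X[:,2]>80]
    if len(X)>20: print('side',r['score'],np.percentile(X,2,0),np.percentile(X,98,0))
E
```

```text
[568.9 -91.2 159.3] [ 3.1 -0.   1.6] 6.85 64.2615208278162
0.84 [319.4, 313.1, 188.7, 186.9] [ 540.3 -116.   159.4] [597.3 -58.4 189.5]
0.67 [150.2, 438.5, 29.3, 31.0] [ 416.7 -290.2   36.1] [ 436.7 -261.2   41. ]
```

View pics/held.png

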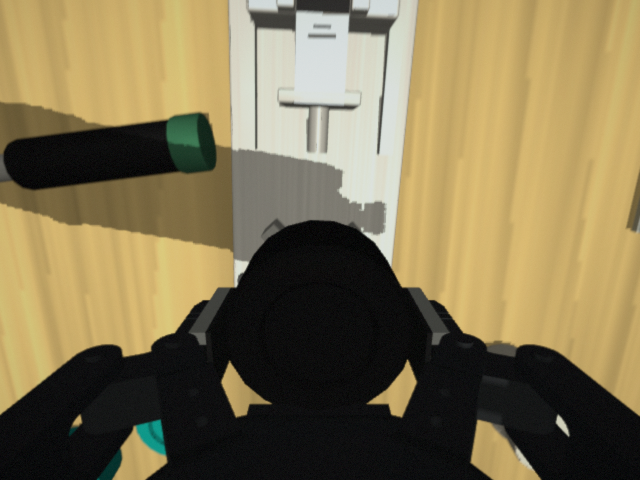

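```bash
python3 - <<'E'
from h import *
np.set_printoptions(precision=1,suppress=True)
st=ctrl.read_state(); p=ctrl.get_image('wrist')
def reg(u0,u1,v0,v1):
    m=np.zeros((480,640),bool); m[v0:v1,u0:u1]=1; return cloud(p,m,st)
X=reg(240,390,60,170)
for y in range(-50,25,5):
    q=X[abs(X[:,1]-y)<2.5]; h=q[q[:,2]>19]
    if len(h): print(y,len(q),len(h),h[:,0].min(),h[:,0].max(),np.median(h[:,2]),h[:,2].max())
X=reg(220,420,205,420); T=X[(X[:,2]>182)&(X[:,2]<200)]
c,r=cv2.minEnclosingCircle(T[:,:2].astype(np.float32)); print('puck',c,r,np.median(T[:,2]),st['eef_pos'])
hull=cv2.convexHull(T[:,:2].astype(np.float32)); print(T.min(0),T.max(0))
E
```

```text
-35 1033 198 513.3761955570437 617.7091546049538 28.037473880930293 38.514092774313724
-30 1074 328 512.9059571631036 617.6053419638155 26.002197224549008 38.374222473451766
-25 1071 316 513.2779520689298 617.2433854087067 25.65158157986903 38.79018294712523
-20 1107 318 513.3992025809114 617.0866748453535 28.664931007938037 38.62509847388151
-15 1088 327 513.7002900466226 616.8875047078961 26.20366109820867 37.83682713928846
-10 1077 312 513.9022172224985 616.5823923773188 31.329295529211805 38.35978369015237
-5 1765 1177 514.2275156481899 616.2414525682314 58.20006186265627 66.58188708808856
0 1230 885 513.8589253958932 616.0323386135102 64.65859833954198 66.77221047257947
5 983 627 514.0420537333564 615.9627077144925 64.60264139256822 66.62800834737982
10 1040 501 514.3713166660926 615.5862510191895 64.46327142336546 67.18174434274223
15 763 145 514.6120989081539 615.4536473784503 24.591056558648347 26.97745545923226
20 255 17 515.0422265998634 614.6363216031564 24.495350627056666 25.17711514582379
puck (567.227783203125, -94.7426528930664) 35.725372314453125 187.74533018774028 [566.8 -97.5 159.3]
[ 532.4 -126.9  182. ] [602.  -63.9 199.5]
```

```bash
python3 - <<'E'
from h import *
np.set_printoptions(precision=1,suppress=True)
st=ctrl.read_state(); p=ctrl.get_image('wrist'); print(st['eef_pos'],st['clock'])
m=np.zeros((480,640),bool); m[100:175,295:340]=1; X=cloud(p,m,st)
for y in range(-50,-4,2):
    q=X[abs(X[:,1]-y)<1]; h=q[q[:,2]>20]
    print(y,len(q),len(h),*( [h[:,0].min(),h[:,0].max(),h[:,2].min(),h[:,2].max()] if len(h) else []))
q=ctrl.get_image('scene'); r=q['img'][255:330,260:400]
cv2.imwrite('pics/sc2.png',cv2.resize(r[:,:,::-1],(790,420),interpolation=cv2.INTER_CUBIC))
E
```

```text
[566.9 -97.3 159.3] 7.1
-50 122 0
-48 101 0
-46 134 0
-44 135 0
-42 100 0
-40 124 0
-38 135 0
-36 114 29 561.1216270173137 574.460468770398 31.219539920492707 37.11512463329086
-34 120 60 561.1269533051991 574.4530751953392 31.09529765722351 37.93064157903149
-32 125 60 561.1426494398647 574.4373518003246 30.963134958334024 38.15060276112547
-30 134 59 561.1774758403004 574.419763444023 31.794989508604885 37.90919634602244
-28 135 60 561.1743284096368 574.4056494998352 31.27760835522986 38.09993193442364
-26 134 60 561.1666604965596 574.4001883966844 29.53190723521476 37.543552437974995
-24 134 61 561.2114404492598 575.1400488520198 29.853647503501065 37.668714509710185
-22 113 60 561.9530702603363 575.1360300170619 29.739130810991924 37.66607597160572
-20 139 67 561.9597177147464 575.0691354971854 31.51829376256802 38.168933525654325
-18 140 65 561.9647903840395 575.0654173429895 31.396568176180722 37.71587858406804
-16 138 64 561.9917109190296 575.0387847528368 31.810650450673393 39.20282098607612
-14 134 60 561.994414577344 575.0412215065733 31.356417298359247 37.65140961440551
-12 135 60 561.9855418398691 575.0098297836605 29.930464817121276 39.30130344464743
-10 136 61 562.0246219895998 574.9638034497501 31.41191668526028 37.291686424063755
-8 95 20 562.064664215388 574.9500535493758 32.378699040696574 37.48931549852898
-6 0 0
```

View pics/sc2.png

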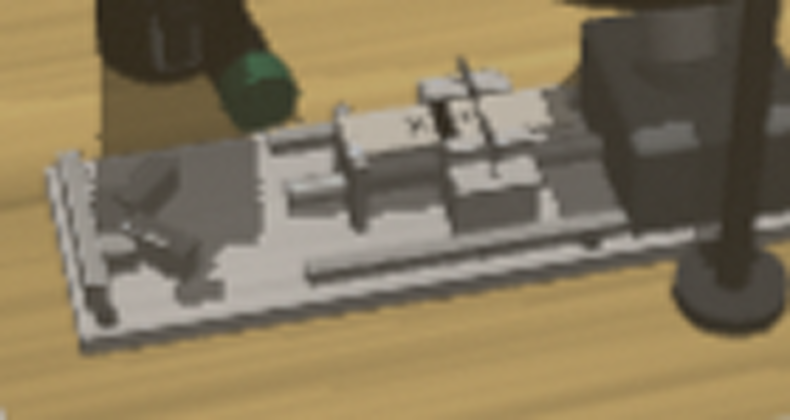

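Call:
jog_arm(plan=[{"tx": 0.06, "ty": 0.002, "tz": 0, "wx": 0, "wy": 0, "wz": 0, "claw": 1}, {"tx": 0.123, "ty": 0.002, "tz": 0.1, "wx": 0, "wy": 0, "wz": 0, "claw": 1}, {"tx": 0.123, "ty": 0.002, "tz": 0.22, "wx": 0, "wy": 0, "wz": 0, "claw": 1}, {"tx": 0.123, "ty": 0.002, "tz": 0.33, "wx": 0, "wy": 0, "wz": 0, "claw": 1}, {"tx": 0.123, "ty": 0.002, "tz": 0.33, "wx": 0, "wy": 0, "wz": 0, "claw": 1}, {"tx": 0.123, "ty": 0.002, "tz": 0.33, "wx": 0, "wy": 0, "wz": 0, "claw": 1}, {"tx": 0.123, "ty": 0.002, "tz": 0.33, "wx": 0, "wy": 0, "wz": 0, "claw": 1}])

```text
clock: 7.9
eef_pos: [569.8, -58.7, 62.1]
tool_rot: [3.138, 0.0, 1.57]
force: [0.4, 0.6, -1.7]
width: 64.4
gripper_force: 67.3
```

```bash
python3 - <<'E'
from h import *
np.set_printoptions(precision=1,suppress=True)
st=ctrl.read_state(); p=ctrl.get_image('wrist'); print(st['eef_pos'],st['tool_rot'],st['force'],st['clock'])
m=np.zeros((480,640),bool); m[200:450,200:440]=1; X=cloud(p,m,st); h=np.round(X[:,2]); 
T=X[(X[:,2]>80)&(X[:,2]<95)]; print(np.median(T[:,2]),T[:,1].max()); 
for z in (70,80,86,88): 
    t=X[abs(X[:,2]-z)<2]; print(z,len(t),t.max(0),t.min(0))
save(p,'low.png')
E
```

```text
[569.8 -58.7  62.1] [3.1 0.  1.6] [ 0.4  0.6 -1.7] 7.9
90.39652295448658 -25.155965412952227
70 342 [605.7 -25.3  72. ] [532.  -48.5  68. ]
80 660 [614.5 -25.3  82. ] [526.  -52.4  78. ]
86 3444 [612.3 -25.2  88. ] [528.  -78.2  84. ]
88 11143 [611.6 -25.3  90. ] [531.1 -86.2  86. ]
```

View pics/low.png

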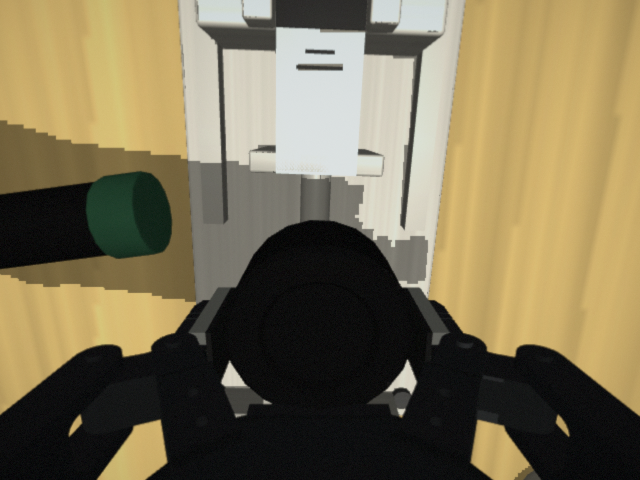

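Call:
jog_arm(plan=[{"tx": -0.004, "ty": -0.005, "tz": 0.015, "wx": 0, "wy": 0, "wz": 0, "claw": 1}, {"tx": -0.004, "ty": -0.005, "tz": 0.03, "wx": 0, "wy": 0, "wz": 0, "claw": 1}, {"tx": -0.004, "ty": -0.005, "tz": 0.04, "wx": 0, "wy": 0, "wz": 0, "claw": 1}, {"tx": -0.004, "ty": -0.005, "tz": 0.05, "wx": 0, "wy": 0, "wz": 0, "claw": 1}, {"tx": -0.004, "ty": -0.005, "tz": 0.06, "wx": 0, "wy": 0, "wz": 0, "claw": 1}, {"tx": -0.004, "ty": -0.005, "tz": 0.06, "wx": 0, "wy": 0, "wz": 0, "claw": 1}])

```text
clock: 8.55
eef_pos: [566.6, -59.0, 41.8]
tool_rot: [-3.141, -0.0, 1.571]
force: [-0.8, 0.3, -0.4]
width: 64.5
gripper_force: 67.3
```

Call:
jog_arm(plan=[{"tx": 0, "ty": 0, "tz": 0.015, "wx": 0, "wy": 0, "wz": 0, "claw": 1}, {"tx": 0, "ty": 0, "tz": 0.03, "wx": 0, "wy": 0, "wz": 0, "claw": 1}, {"tx": 0, "ty": 0, "tz": 0.04, "wx": 0, "wy": 0, "wz": 0, "claw": 1}, {"tx": 0, "ty": 0, "tz": 0.048, "wx": 0, "wy": 0, "wz": 0, "claw": 1}, {"tx": 0, "ty": 0, "tz": 0.048, "wx": 0, "wy": 0, "wz": 0, "claw": 1}])

```text
clock: 9.05
eef_pos: [566.6, -59.0, 27.5]
tool_rot: [-3.141, -0.0, 1.571]
force: [0.0, 0.0, -1.9]
width: 63.9
gripper_force: 67.3
```

Call:
jog_arm(plan=[{"tx": 0, "ty": 0, "tz": 0.003, "wx": 0, "wy": 0, "wz": 0, "claw": 1}, {"tx": 0, "ty": 0, "tz": 0.006, "wx": 0, "wy": 0, "wz": 0, "claw": 1}, {"tx": 0, "ty": 0, "tz": 0.006, "wx": 0, "wy": 0, "wz": 0, "claw": 1}])

```text
clock: 9.35
eef_pos: [566.9, -59.0, 26.1]
tool_rot: [3.142, -0.0, 1.571]
force: [0.1, -0.6, -1.0]
width: 64.3
gripper_force: 67.3
```

Call:
jog_arm(plan=[{"tx": 0, "ty": 0, "tz": 0.004, "wx": 0, "wy": 0, "wz": 0, "claw": 1}, {"tx": 0, "ty": 0, "tz": 0.004, "wx": 0, "wy": 0, "wz": 0, "claw": 1}])

```text
clock: 9.55
eef_pos: [567.1, -59.1, 25.6]
tool_rot: [3.141, -0.0, 1.571]
force: [-1.6, 0.6, 4.4]
width: 64.0
gripper_force: 68.1
```

Call:
jog_arm(plan=[{"tx": 0, "ty": 0, "tz": 0, "wx": 0, "wy": 0, "wz": 0, "claw": 0.2}, {"tx": 0, "ty": 0, "tz": 0, "wx": 0, "wy": 0, "wz": 0, "claw": 0.1}, {"tx": 0, "ty": 0, "tz": 0, "wx": 0, "wy": 0, "wz": 0, "claw": 0}, {"tx": 0, "ty": 0, "tz": 0, "wx": 0, "wy": 0, "wz": 0, "claw": 0}, {"tx": 0, "ty": 0, "tz": 0, "wx": 0, "wy": 0, "wz": 0, "claw": 0}, {"tx": 0, "ty": 0, "tz": -0.05, "wx": 0, "wy": 0, "wz": 0, "claw": 0}, {"tx": 0, "ty": 0, "tz": -0.15, "wx": 0, "wy": 0, "wz": 0, "claw": 0}, {"tx": 0, "ty": 0, "tz": -0.3, "wx": 0, "wy": 0, "wz": 0, "claw": 0}, {"tx": 0, "ty": 0, "tz": -0.45, "wx": 0, "wy": 0, "wz": 0, "claw": 0}, {"tx": 0, "ty": 0, "tz": -0.6, "wx": 0, "wy": 0, "wz": 0, "claw": 0}, {"tx": 0, "ty": 0, "tz": -0.75, "wx": 0, "wy": 0, "wz": 0, "claw": 0}, {"tx": 0, "ty": 0, "tz": -0.75, "wx": 0, "wy": 0, "wz": 0, "claw": 0}])

```text
clock: 10.75
eef_pos: [570.8, -59.7, 257.6]
tool_rot: [3.128, 0.001, 1.57]
force: [1.6, -0.2, -0.1]
width: 85.4
gripper_force: 0.0
```

```bash
python3 - <<'E'
from h import *
np.set_printoptions(precision=1,suppress=True)
ctrl.get_image('scene')
st=ctrl.read_state(); p=ctrl.get_image('wrist'); print(st['eef_pos'],st['tool_rot'],st['clock'])
a=np.array([-np.sin(np.radians(28)),0,np.cos(np.radians(28))]); a=R.from_euler('z',-0.037).apply(a)
save(p,'rel.png')
for c in ['wrist','scene','side']:
    q=p if c=='wrist' else ctrl.get_image(c)
    for t in ['puck_mid','handle_mid','hub']:
        for r in ctrl.trace(q,t)[:1]:
            X=cloud(q,r['pixels'],st); 
            if t=='puck_mid': X=X[X[:,2]>50]
            if len(X)<10: continue
            print(c,t,round(r['score'],2),np.array(r['extent']),np.percentile(X,2,0),np.percentile(X,98,0))
            if t=='hub':  # disc plane points
                d=(X-np.array([577,181,120]))@a; D=X[abs(d)<5]; print('  disc',len(D),np.percentile(d,[5,50,95]),D.min(0),D.max(0))
            if t=='handle_mid':
                d=(X-np.array([577,181,120]))@a; D=X[d>62]; print('  top',len(D),d.max(),np.median(D,0))
                D=X[(d>15)&(d<60)]; print('  body',len(D),np.median(d[(d>15)&(d<60)]),np.median(D,0))
E
```

```text
[568.9 -59.3 254.4] [3.1 0.  1.6] 10.8
wrist puck_mid 0.7 [316.9 204.9  68.6  70.9] [538.5 -87.6  50.7] [596.3 -29.   56.2]
scene handle_mid 0.72 [362.7 239.1  12.8  22.9] [532.5 116.8 142.5] [568.6 141.4 194.3]
  top 65 82.61236736156471 [545.3 127.1 186. ]
  body 103 43.04850388791462 [559.8 126.5 161.2]
scene hub 0.9 [378.6 245.   43.1  27.6] [487.8 113.9  93.9] [607.8 232.5 191.5]
  disc 2 [13.4 21.3 73.5] [346.  179.4   1.1] [574.6 218.3 119.2]
side handle_mid 0.51 [337.4 288.3  22.9  21.6] [496.4  -9.8  27.2] [566.4 146.5 190.3]
  top 108 80.61352355177485 [539.3 139.  184. ]
  body 138 43.02105557793999 [555.5 141.1 157.5]
side hub 0.78 [340.8 309.4  52.   64.9] [489.8 109.   66. ] [604.  250.6 185. ]Traceback (most recent call last):
  File "<stdin>", line 16, in <module>
    return umr_minimum(a, axis, None, out, keepdims, initial, where)
ValueError: zero-size array to reduction operation minimum which has no identity
```

View pics/rel.png

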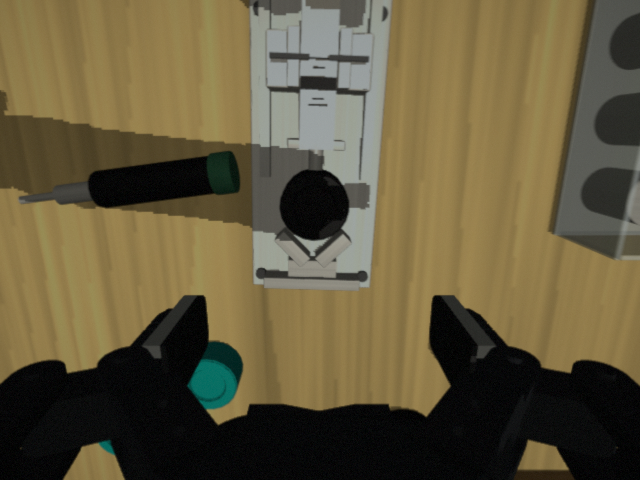

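Call:
jog_arm(plan=[{"tx": 0, "ty": -0.12, "tz": 0, "wx": -0.08, "wy": 0, "wz": 0.006, "claw": 0}, {"tx": 0, "ty": -0.24, "tz": -0.035, "wx": -0.16, "wy": 0, "wz": 0.012, "claw": 0}, {"tx": 0.1, "ty": -0.24, "tz": -0.035, "wx": -0.24, "wy": 0, "wz": 0.018, "claw": 0}, {"tx": 0.22, "ty": -0.24, "tz": -0.035, "wx": -0.311, "wy": 0, "wz": 0.023, "claw": 0}, {"tx": 0.36, "ty": -0.24, "tz": -0.035, "wx": -0.311, "wy": 0, "wz": 0.023, "claw": 0}, {"tx": 0.5, "ty": -0.24, "tz": -0.035, "wx": -0.311, "wy": 0, "wz": 0.023, "claw": 0}, {"tx": 0.65, "ty": -0.24, "tz": -0.035, "wx": -0.311, "wy": 0, "wz": 0.023, "claw": 0}, {"tx": 0.65, "ty": -0.24, "tz": -0.035, "wx": -0.311, "wy": 0, "wz": 0.023, "claw": 0}, {"tx": 0.65, "ty": -0.24, "tz": -0.035, "wx": -0.311, "wy": 0, "wz": 0.023, "claw": 0}, {"tx": 0.65, "ty": -0.24, "tz": -0.035, "wx": -0.311, "wy": 0, "wz": 0.023, "claw": 0}, {"tx": 0.65, "ty": -0.24, "tz": -0.035, "wx": -0.311, "wy": 0, "wz": 0.023, "claw": 0}])

```text
clock: 12.5
eef_pos: [495.1, 140.4, 261.2]
tool_rot: [2.651, -0.011, 1.541]
force: [0.2, 0.3, -0.0]
width: 85.3
gripper_force: 0.0
```

```bash
python3 - <<'E'
from h import *
np.set_printoptions(precision=2,suppress=True)
st=ctrl.read_state(); p=ctrl.get_image('wrist'); print(st['eef_pos'],st['tool_rot'],st['clock'])
M=R.from_euler('xyz',st['tool_rot']).as_matrix(); print(M)
a=R.from_euler('z',-0.037).apply([-np.sin(np.radians(28)),0,np.cos(np.radians(28))]); print('axle',a)
save(p,'wheel.png')
for t in ['hub','handle_mid']:
    r=ctrl.trace(p,t)[0]; X=cloud(p,r['pixels'],st); h=X@a
    print(t,r['score'],r['extent'],np.histogram(h,20))
    np.save(t+'.npy',X)
E
```

```text
[495.09 140.41 261.18] [ 2.65 -0.01  1.54] 12.5
[[ 0.03  0.88  0.47]
 [ 1.   -0.03 -0.  ]
 [ 0.01  0.47 -0.88]]
axle [-0.47  0.02  0.88]
hub 0.95 [287.9, 171.4, 184.7, 199.7] (array([    3,     0,     0,     1,     0,     0,     0,     4,     3,
           3,     0,     0,     0,     0, 17478,  8412,   107,   140,
         177,  1138]), array([-332.5 , -319.79, -307.08, -294.38, -281.67, -268.96, -256.25,
       -243.54, -230.83, -218.12, -205.41, -192.71, -180.  , -167.29,
       -154.58, -141.87, -129.16, -116.45, -103.74,  -91.03,  -78.33]))
handle_mid 0.86 [315.7, 249.4, 45.8, 57.1] (array([  2,   0,   0,   0,   0,   0,   0,   0,   0,   4,   0,   5,  16,
        59,  72,  74,  83,  91, 196, 963]), array([-214.03, -207.24, -200.46, -193.67, -186.89, -180.1 , -173.32,
       -166.53, -159.75, -152.96, -146.18, -139.39, -132.61, -125.82,
       -119.04, -112.25, -105.47,  -98.68,  -91.9 ,  -85.11,  -78.33]))
```

View pics/wheel.png

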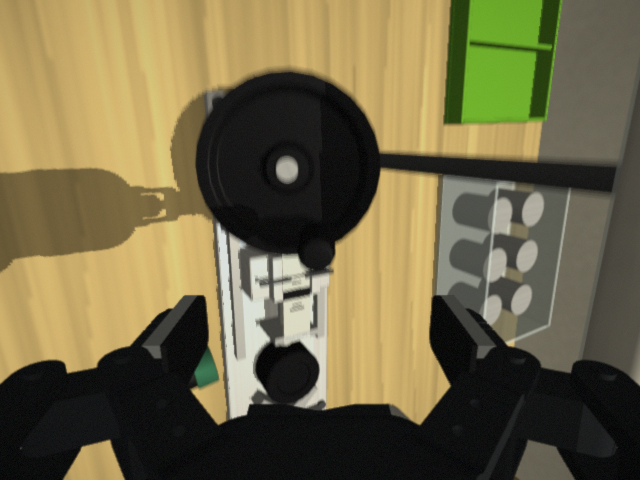

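```bash
python3 - <<'E'
from h import *
np.set_printoptions(precision=2,suppress=True)
c,s=np.cos(np.radians(28)),np.sin(np.radians(28))
E=R.from_euler('z',-0.037).apply(np.array([[c,0,s],[0,1,0],[-s,0,c]])) # e1,e2,a rows
X=np.load('hub.npy')@E.T; D=X[(X[:,2]>-156)&(X[:,2]<-140)]
n,b=np.histogram(D[:,2],16); print(n,b)
# plane fit tilt check
A=np.c_[D[:,:2],np.ones(len(D))]; k=np.linalg.lstsq(A,D[:,2],rcond=None)[0]; print('tilt',k)
cc,r=cv2.minEnclosingCircle(D[:,:2].astype(np.float32)); print('disc',cc,r, (np.percentile(D,1,0)+np.percentile(D,99,0))/2,np.percentile(D,99,0)-np.percentile(D,1,0))
H=np.load('handle_mid.npy')@E.T; T=H[H[:,2]>-86]; ch,rh=cv2.minEnclosingCircle(T[:,:2].astype(np.float32)); print('top',ch,rh,np.median(T,0))
hf=np.median(D[:,2])
for q in [(cc[0],cc[1],hf),(ch[0],ch[1],np.median(T[:,2]))]: print(np.array(q)@E)
ch=np.array(ch);cc=np.array(cc); print('r',np.linalg.norm(ch-cc),'ang',np.degrees(np.arctan2(*(ch-cc)[::-1])))
E
```

```text
[  38  377 1621 3716 4530 3007 1198  531  422  372  394  535  988 1946
 2305 1558] [-149.43 -148.84 -148.25 -147.66 -147.07 -146.48 -145.89 -145.3  -144.72
 -144.13 -143.54 -142.95 -142.36 -141.77 -141.18 -140.59 -140.  ]
tilt [  -0.      0.01 -145.69]
disc (531.6787109375, 200.06076049804688) 69.80475616455078 [ 531.76  201.33 -144.28] [129.95 128.36   8.28]
top (553.2860107421875, 149.93760681152344) 11.668844223022461 [553.41 151.01 -81.12]
[545.13 180.02 120.48]
[531.79 130.36 188.13]
r 54.582102747443656 ang -66.6798891986453
```

Call:
jog_arm(plan=[{"tx": -0.029, "ty": -0.005, "tz": 0.05, "wx": 0, "wy": 0, "wz": 0, "claw": 0}, {"tx": -0.029, "ty": -0.005, "tz": 0.12, "wx": 0, "wy": 0, "wz": 0, "claw": 0}, {"tx": -0.029, "ty": -0.005, "tz": 0.2, "wx": 0, "wy": 0, "wz": 0, "claw": 0}, {"tx": -0.029, "ty": -0.005, "tz": 0.28, "wx": 0, "wy": 0, "wz": 0, "claw": 0}, {"tx": -0.029, "ty": -0.005, "tz": 0.35, "wx": 0, "wy": 0, "wz": 0, "claw": 0}, {"tx": -0.029, "ty": -0.005, "tz": 0.4, "wx": 0, "wy": 0, "wz": 0, "claw": 0}, {"tx": -0.029, "ty": -0.005, "tz": 0.415, "wx": 0, "wy": 0, "wz": 0, "claw": 0}, {"tx": -0.029, "ty": -0.005, "tz": 0.415, "wx": 0, "wy": 0, "wz": 0, "claw": 0}, {"tx": -0.029, "ty": -0.005, "tz": 0.415, "wx": 0, "wy": 0, "wz": 0, "claw": 0}])

```text
clock: 13.55
eef_pos: [551.6, 125.4, 150.2]
tool_rot: [2.653, -0.008, 1.535]
force: [-0.1, -0.3, 0.5]
width: 85.1
gripper_force: 0.0
```

```bash
cat >> h.py <<'E'
c_,s_=np.cos(np.radians(28)),np.sin(np.radians(28))
E=R.from_euler('z',-0.037).apply(np.array([[c_,0,s_],[0,1,0],[-s_,0,c_]]))
W0=np.array([531.7,200.1,-147])
def wc():
    st=ctrl.read_state(); w=E@st['eef_pos']-W0
    print('wheel coords',w.round(1),'r',np.hypot(w[0],w[1]).round(1),'ang',np.degrees(np.arctan2(w[1],w[0])).round(1),'F',(E@st['force']).round(1),st['clock'],st['width'])
E
python3 -c "
from h import *
wc()"
```

```text
wheel coords [ 21.4 -54.4  23. ] r 58.4 ang -68.5 F [ 0.1 -0.3  0.5] 13.55 85.12537812578948
```

Call:
jog_arm(plan=[{"tx": 0.01, "ty": 0, "tz": 0, "wx": 0, "wy": 0, "wz": 0, "claw": 0.2}, {"tx": 0.01, "ty": 0, "tz": 0, "wx": 0, "wy": 0, "wz": 0, "claw": 0.4}, {"tx": 0.01, "ty": 0, "tz": 0, "wx": 0, "wy": 0, "wz": 0, "claw": 0.55}, {"tx": 0.01, "ty": 0, "tz": 0, "wx": 0, "wy": 0, "wz": 0, "claw": 0.65}, {"tx": 0.01, "ty": 0, "tz": 0, "wx": 0, "wy": 0, "wz": 0, "claw": 0.75}, {"tx": 0.01, "ty": 0, "tz": 0, "wx": 0, "wy": 0, "wz": 0, "claw": 0.85}, {"tx": 0.01, "ty": 0, "tz": 0, "wx": 0, "wy": 0, "wz": 0, "claw": 1}, {"tx": 0.01, "ty": 0, "tz": 0, "wx": 0, "wy": 0, "wz": 0, "claw": 1}, {"tx": 0.01, "ty": 0, "tz": 0, "wx": 0, "wy": 0, "wz": 0, "claw": 1}, {"tx": 0.01, "ty": 0, "tz": 0, "wx": 0, "wy": 0, "wz": 0, "claw": 1}])

```text
clock: 14.55
eef_pos: [551.8, 129.3, 150.2]
tool_rot: [2.652, -0.009, 1.536]
force: [-2.6, 0.3, 6.1]
width: 24.9
gripper_force: 58.5
```

```bash
python3 -c "
from h import *
wc()"
```

```text
wheel coords [ 21.5 -50.5  23. ] r 54.9 ang -67.0 F [0.5 0.2 6.6] 14.55 24.85420112577357
```

```bash
cat > crank.py <<'E'
import numpy as np,sys
th,step,n=map(float,sys.argv[1:4]); n=int(n)
t=np.radians(th); o=[]
for k in range(1,n+1):
    u=np.radians(th-step*k); o.append((round(55*(np.sin(u)-np.sin(t))/300,3),round(55*(np.cos(u)-np.cos(t))/300,3)))
print(o)
E
python3 crank.py -67 10 9
```

```text
[(np.float64(-0.01), np.float64(-0.03)), (np.float64(-0.014), np.float64(-0.062)), (np.float64(-0.013), np.float64(-0.094)), (np.float64(-0.007), np.float64(-0.125)), (np.float64(0.005), np.float64(-0.155)), (np.float64(0.022), np.float64(-0.182)), (np.float64(0.044), np.float64(-0.206)), (np.float64(0.069), np.float64(-0.225)), (np.float64(0.097), np.float64(-0.24))]
```

Call:
jog_arm(plan=[{"tx": -0.01, "ty": -0.03, "tz": 0, "wx": 0, "wy": 0, "wz": 0, "claw": 1}, {"tx": -0.014, "ty": -0.062, "tz": 0, "wx": 0, "wy": 0, "wz": 0, "claw": 1}, {"tx": -0.013, "ty": -0.094, "tz": 0, "wx": 0, "wy": 0, "wz": 0, "claw": 1}, {"tx": -0.007, "ty": -0.125, "tz": 0, "wx": 0, "wy": 0, "wz": 0, "claw": 1}, {"tx": 0.005, "ty": -0.155, "tz": 0, "wx": 0, "wy": 0, "wz": 0, "claw": 1}, {"tx": 0.022, "ty": -0.182, "tz": 0, "wx": 0, "wy": 0, "wz": 0, "claw": 1}, {"tx": 0.044, "ty": -0.206, "tz": 0, "wx": 0, "wy": 0, "wz": 0, "claw": 1}, {"tx": 0.069, "ty": -0.225, "tz": 0, "wx": 0, "wy": 0, "wz": 0, "claw": 1}, {"tx": 0.097, "ty": -0.24, "tz": 0, "wx": 0, "wy": 0, "wz": 0, "claw": 1}, {"tx": 0.097, "ty": -0.24, "tz": 0, "wx": 0, "wy": 0, "wz": 0, "claw": 1}])

```text
clock: 15.55
eef_pos: [488.9, 162.2, 116.1]
tool_rot: [2.654, -0.01, 1.538]
force: [-1.6, 2.2, 3.5]
width: 24.4
gripper_force: 58.9
```

```bash
python3 -c "
from h import *
wc()"; python3 crank.py -157 15 12;  python3 crank.py 23 15 12; python3 crank.py -67 15 12; python3 crank.py 113 15 12
```

```text
wheel coords [-51.1 -19.9  23. ] r 54.9 ang -158.7 F [0.1 2.2 3.9] 15.55 24.418638238472152
[(np.float64(0.046), np.float64(-0.013)), (np.float64(0.094), np.float64(-0.013)), (np.float64(0.14), np.float64(-0.001)), (np.float64(0.182), np.float64(0.022)), (np.float64(0.216), np.float64(0.056)), (np.float64(0.24), np.float64(0.097)), (np.float64(0.253), np.float64(0.143)), (np.float64(0.254), np.float64(0.191)), (np.float64(0.242), np.float64(0.237)), (np.float64(0.218), np.float64(0.279)), (np.float64(0.185), np.float64(0.313)), (np.float64(0.143), np.float64(0.338))]
[(np.float64(-0.046), np.float64(0.013)), (np.float64(-0.094), np.float64(0.013)), (np.float64(-0.14), np.float64(0.001)), (np.float64(-0.182), np.float64(-0.022)), (np.float64(-0.216), np.float64(-0.056)), (np.float64(-0.24), np.float64(-0.097)), (np.float64(-0.253), np.float64(-0.143)), (np.float64(-0.254), np.float64(-0.191)), (np.float64(-0.242), np.float64(-0.237)), (np.float64(-0.218), np.float64(-0.279)), (np.float64(-0.185), np.float64(-0.313)), (np.float64(-0.143), np.float64(-0.338))]
[(np.float64(-0.013), np.f
[... 255 characters left out ...]
.253)), (np.float64(0.191), np.float64(-0.254)), (np.float64(0.237), np.float64(-0.242)), (np.float64(0.279), np.float64(-0.218)), (np.float64(0.313), np.float64(-0.185)), (np.float64(0.338), np.float64(-0.143))]
[(np.float64(0.013), np.float64(0.046)), (np.float64(0.013), np.float64(0.094)), (np.float64(0.001), np.float64(0.14)), (np.float64(-0.022), np.float64(0.182)), (np.float64(-0.056), np.float64(0.216)), (np.float64(-0.097), np.float64(0.24)), (np.float64(-0.143), np.float64(0.253)), (np.float64(-0.191), np.float64(0.254)), (np.float64(-0.237), np.float64(0.242)), (np.float64(-0.279), np.float64(0.218)), (np.float64(-0.313), np.float64(0.185)), (np.float64(-0.338), np.float64(0.143))]
```

Call:
jog_arm(plan=[{"tx": 0.046, "ty": -0.013, "tz": 0, "wx": 0, "wy": 0, "wz": 0, "claw": 1}, {"tx": 0.094, "ty": -0.013, "tz": 0, "wx": 0, "wy": 0, "wz": 0, "claw": 1}, {"tx": 0.14, "ty": -0.001, "tz": 0, "wx": 0, "wy": 0, "wz": 0, "claw": 1}, {"tx": 0.182, "ty": 0.022, "tz": 0, "wx": 0, "wy": 0, "wz": 0, "claw": 1}, {"tx": 0.216, "ty": 0.056, "tz": 0, "wx": 0, "wy": 0, "wz": 0, "claw": 1}, {"tx": 0.24, "ty": 0.097, "tz": 0, "wx": 0, "wy": 0, "wz": 0, "claw": 1}, {"tx": 0.253, "ty": 0.143, "tz": 0, "wx": 0, "wy": 0, "wz": 0, "claw": 1}, {"tx": 0.254, "ty": 0.191, "tz": 0, "wx": 0, "wy": 0, "wz": 0, "claw": 1}, {"tx": 0.242, "ty": 0.237, "tz": 0, "wx": 0, "wy": 0, "wz": 0, "claw": 1}, {"tx": 0.218, "ty": 0.279, "tz": 0, "wx": 0, "wy": 0, "wz": 0, "claw": 1}, {"tx": 0.185, "ty": 0.313, "tz": 0, "wx": 0, "wy": 0, "wz": 0, "claw": 1}, {"tx": 0.143, "ty": 0.338, "tz": 0, "wx": 0, "wy": 0, "wz": 0, "claw": 1}])

```text
clock: 16.75
eef_pos: [579.9, 201.5, 163.9]
tool_rot: [2.655, -0.011, 1.539]
force: [-3.7, 1.1, -1.8]
width: 24.5
gripper_force: 59.4
```

Call:
jog_arm(plan=[{"tx": -0.046, "ty": 0.013, "tz": 0, "wx": 0, "wy": 0, "wz": 0, "claw": 1}, {"tx": -0.094, "ty": 0.013, "tz": 0, "wx": 0, "wy": 0, "wz": 0, "claw": 1}, {"tx": -0.14, "ty": 0.001, "tz": 0, "wx": 0, "wy": 0, "wz": 0, "claw": 1}, {"tx": -0.182, "ty": -0.022, "tz": 0, "wx": 0, "wy": 0, "wz": 0, "claw": 1}, {"tx": -0.216, "ty": -0.056, "tz": 0, "wx": 0, "wy": 0, "wz": 0, "claw": 1}, {"tx": -0.24, "ty": -0.097, "tz": 0, "wx": 0, "wy": 0, "wz": 0, "claw": 1}, {"tx": -0.24, "ty": -0.097, "tz": 0, "wx": 0, "wy": 0, "wz": 0, "claw": 1}, {"tx": -0.24, "ty": -0.097, "tz": 0, "wx": 0, "wy": 0, "wz": 0, "claw": 1}])

```text
clock: 17.55
eef_pos: [550.7, 128.8, 149.6]
tool_rot: [2.655, -0.009, 1.537]
force: [-7.0, 0.6, 6.2]
width: 24.3
gripper_force: 60.1
```

```bash
python3 -c "
from h import *
wc()"
```

```text
wheel coords [ 20.3 -51.   23. ] r 54.9 ang -68.3 F [-3.3  0.3  8.8] 17.55 24.282742738215042
```

Call:
jog_arm(plan=[{"tx": -0.013, "ty": -0.046, "tz": 0, "wx": 0, "wy": 0, "wz": 0, "claw": 1}, {"tx": -0.013, "ty": -0.094, "tz": 0, "wx": 0, "wy": 0, "wz": 0, "claw": 1}, {"tx": -0.001, "ty": -0.14, "tz": 0, "wx": 0, "wy": 0, "wz": 0, "claw": 1}, {"tx": 0.022, "ty": -0.182, "tz": 0, "wx": 0, "wy": 0, "wz": 0, "claw": 1}, {"tx": 0.056, "ty": -0.216, "tz": 0, "wx": 0, "wy": 0, "wz": 0, "claw": 1}, {"tx": 0.097, "ty": -0.24, "tz": 0, "wx": 0, "wy": 0, "wz": 0, "claw": 1}, {"tx": 0.143, "ty": -0.253, "tz": 0, "wx": 0, "wy": 0, "wz": 0, "claw": 1}, {"tx": 0.191, "ty": -0.254, "tz": 0, "wx": 0, "wy": 0, "wz": 0, "claw": 1}, {"tx": 0.237, "ty": -0.242, "tz": 0, "wx": 0, "wy": 0, "wz": 0, "claw": 1}, {"tx": 0.279, "ty": -0.218, "tz": 0, "wx": 0, "wy": 0, "wz": 0, "claw": 1}, {"tx": 0.313, "ty": -0.185, "tz": 0, "wx": 0, "wy": 0, "wz": 0, "claw": 1}, {"tx": 0.338, "ty": -0.143, "tz": 0, "wx": 0, "wy": 0, "wz": 0, "claw": 1}])

```text
clock: 18.75
eef_pos: [516.9, 231.6, 129.8]
tool_rot: [2.656, -0.007, 1.536]
force: [-1.2, -2.1, -2.4]
width: 24.7
gripper_force: 59.3
```

```bash
python3 - <<'E'
from h import *
wc()
np.set_printoptions(precision=1,suppress=True)
ctrl.get_image('scene');q=ctrl.get_image('scene'); st=ctrl.read_state(); p=ctrl.get_image('wrist')
a=q['img'][255:330,260:400]; a=cv2.resize(a,(784,420),interpolation=cv2.INTER_CUBIC)
cv2.imwrite('pics/both.png',np.vstack([a[:,:,::-1],np.pad(cv2.resize(p['img'],(240,180)),((0,0),(0,544),(0,0)))[:,:,::-1]]))
save(p,'w_crank.png')
wc()
for c,im in (('scene',q),('wrist',p)):
  for t in ('puck_mid','pad_face'):
    for r in ctrl.trace(im,t)[:1]:
        X=cloud(im,r['pixels'],st); print(c,t,r['score'],r['extent'],np.percentile(X,2,0),np.percentile(X,98,0))
E
```

```text
wheel coords [-22.3  50.4  23.1] r 55.1 ang 113.8 F [-2.2 -2.2 -1.6] 18.75 24.739606390864264
wheel coords [-19.8  51.4  23.2] r 55.1 ang 111.0 F [ 0.5  1.1 -5. ] 18.9 25.010033044765965
scene puck_mid 0.97 [300.9, 290.3, 24.8, 23.0] [544.2 -99.4  20.7] [602.9 -40.9  60.7]
scene pad_face 0.67 [329.2, 285.0, 41.3, 24.4] [553.4 -35.3  34.3] [595.6  79.2  72.1]
```

View pics/both.png

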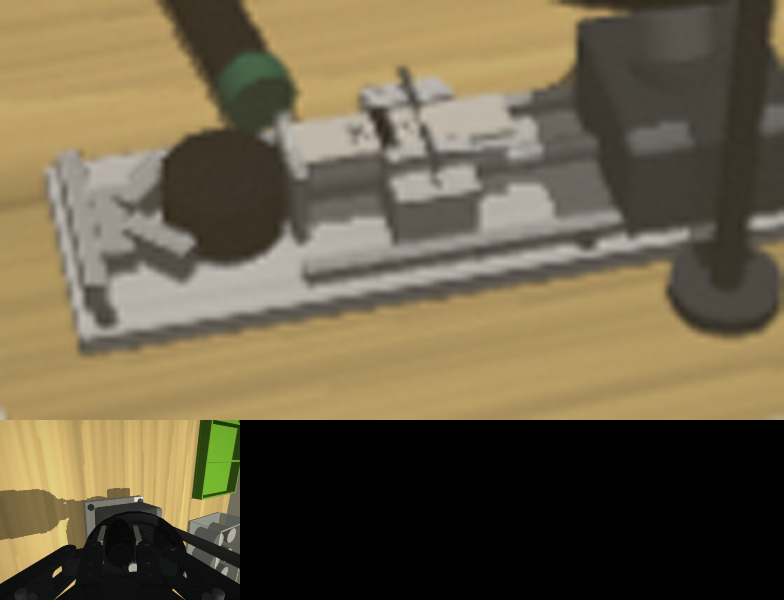

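Call:
jog_arm(plan=[{"tx": 0.013, "ty": 0.046, "tz": 0, "wx": 0, "wy": 0, "wz": 0, "claw": 1}, {"tx": 0.013, "ty": 0.094, "tz": 0, "wx": 0, "wy": 0, "wz": 0, "claw": 1}, {"tx": 0.001, "ty": 0.14, "tz": 0, "wx": 0, "wy": 0, "wz": 0, "claw": 1}, {"tx": -0.022, "ty": 0.182, "tz": 0, "wx": 0, "wy": 0, "wz": 0, "claw": 1}, {"tx": -0.056, "ty": 0.216, "tz": 0, "wx": 0, "wy": 0, "wz": 0, "claw": 1}, {"tx": -0.097, "ty": 0.24, "tz": 0, "wx": 0, "wy": 0, "wz": 0, "claw": 1}, {"tx": -0.143, "ty": 0.253, "tz": 0, "wx": 0, "wy": 0, "wz": 0, "claw": 1}, {"tx": -0.191, "ty": 0.254, "tz": 0, "wx": 0, "wy": 0, "wz": 0, "claw": 1}, {"tx": -0.237, "ty": 0.242, "tz": 0, "wx": 0, "wy": 0, "wz": 0, "claw": 1}, {"tx": -0.279, "ty": 0.218, "tz": 0, "wx": 0, "wy": 0, "wz": 0, "claw": 1}, {"tx": -0.313, "ty": 0.185, "tz": 0, "wx": 0, "wy": 0, "wz": 0, "claw": 1}, {"tx": -0.338, "ty": 0.143, "tz": 0, "wx": 0, "wy": 0, "wz": 0, "claw": 1}])

```text
clock: 20.3
eef_pos: [551.5, 129.0, 150.2]
tool_rot: [2.653, -0.01, 1.537]
force: [2.5, 5.2, -2.3]
width: 24.2
gripper_force: 59.9
```

```bash
python3 - <<'E'
from h import *
wc()
np.set_printoptions(precision=1,suppress=True)
ctrl.get_image('scene');q=ctrl.get_image('scene')
a=q['img'][265:305,300:370]; a=cv2.resize(a,(770,440),interpolation=cv2.INTER_CUBIC)
cv2.imwrite('pics/both2.png',a[:,:,::-1])
wc()
for t in ('puck_mid','pad_face'):
    for r in ctrl.trace(q,t)[:1]:
        X=cloud(q,r['pixels']); print(t,r['score'],r['extent'],np.percentile(X,2,0),np.percentile(X,98,0))
E
```

```text
wheel coords [ 21.2 -50.8  23.1] r 55.0 ang -67.4 F [ 0.9  5.2 -3.1] 20.3 24.214765090233627
wheel coords [ 18.3 -51.8  23. ] r 54.9 ang -70.5 F [-2.2 -0.1  4.7] 20.4 24.809956112861574
puck_mid 0.89 [204.8, 259.9, 17.5, 19.3] [ 286.6 -364.8    0.5] [ 381.1 -300.1   45. ]
pad_face 0.61 [328.5, 283.8, 44.4, 26.6] [553.5 -38.1  21.7] [595.3  79.7  72.6]
```

View pics/both2.png

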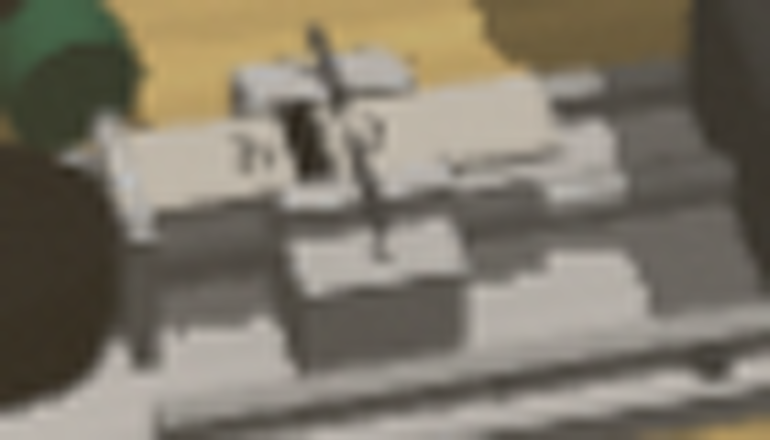

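Call:
jog_arm(plan=[{"tx": -0.013, "ty": -0.046, "tz": 0, "wx": 0, "wy": 0, "wz": 0, "claw": 1}, {"tx": -0.013, "ty": -0.094, "tz": 0, "wx": 0, "wy": 0, "wz": 0, "claw": 1}, {"tx": -0.001, "ty": -0.14, "tz": 0, "wx": 0, "wy": 0, "wz": 0, "claw": 1}, {"tx": 0.022, "ty": -0.182, "tz": 0, "wx": 0, "wy": 0, "wz": 0, "claw": 1}, {"tx": 0.056, "ty": -0.216, "tz": 0, "wx": 0, "wy": 0, "wz": 0, "claw": 1}, {"tx": 0.097, "ty": -0.24, "tz": 0, "wx": 0, "wy": 0, "wz": 0, "claw": 1}, {"tx": 0.143, "ty": -0.253, "tz": 0, "wx": 0, "wy": 0, "wz": 0, "claw": 1}, {"tx": 0.191, "ty": -0.254, "tz": 0, "wx": 0, "wy": 0, "wz": 0, "claw": 1}, {"tx": 0.237, "ty": -0.242, "tz": 0, "wx": 0, "wy": 0, "wz": 0, "claw": 1}, {"tx": 0.237, "ty": -0.242, "tz": 0, "wx": 0, "wy": 0, "wz": 0, "claw": 1}, {"tx": 0.237, "ty": -0.242, "tz": 0, "wx": 0, "wy": 0, "wz": 0, "claw": 1}])

```text
clock: 21.6
eef_pos: [490.5, 202.9, 116.3]
tool_rot: [2.653, -0.009, 1.537]
force: [0.7, 2.9, -2.9]
width: 24.3
gripper_force: 59.8
```

```bash
python3 - <<'E'
from h import *
wc()
q=ctrl.get_image('scene')
a=q['img'][265:305,300:370]; a=cv2.resize(a,(770,440),interpolation=cv2.INTER_CUBIC)
cv2.imwrite('pics/both3.png',a[:,:,::-1])
E
python3 crank.py 158 15 6
```

```text
wheel coords [-50.9  20.8  23.1] r 55.0 ang 157.8 F [-0.8  2.9 -2.9] 21.6 24.346747255616872
[(np.float64(0.042), np.float64(0.024)), (np.float64(0.076), np.float64(0.057)), (np.float64(0.1), np.float64(0.098)), (np.float64(0.113), np.float64(0.144)), (np.float64(0.113), np.float64(0.192)), (np.float64(0.101), np.float64(0.239))]
```

View pics/both3.png

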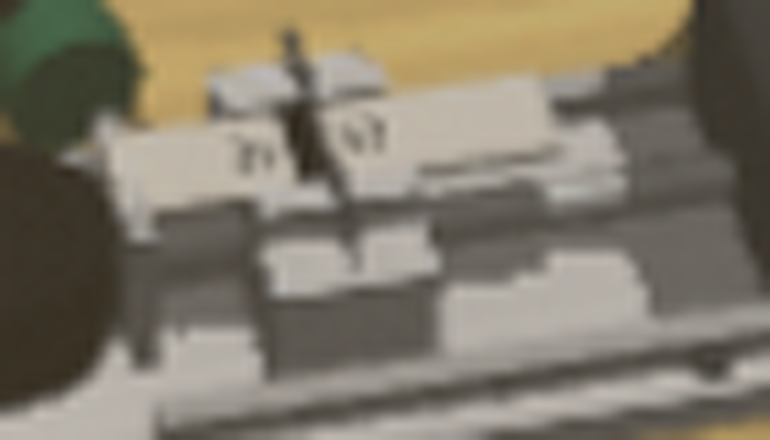

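Call:
jog_arm(plan=[{"tx": 0.042, "ty": 0.024, "tz": 0, "wx": 0, "wy": 0, "wz": 0, "claw": 1}, {"tx": 0.076, "ty": 0.057, "tz": 0, "wx": 0, "wy": 0, "wz": 0, "claw": 1}, {"tx": 0.1, "ty": 0.098, "tz": 0, "wx": 0, "wy": 0, "wz": 0, "claw": 1}, {"tx": 0.113, "ty": 0.144, "tz": 0, "wx": 0, "wy": 0, "wz": 0, "claw": 1}, {"tx": 0.113, "ty": 0.144, "tz": 0, "wx": 0, "wy": 0, "wz": 0, "claw": 1}, {"tx": 0.113, "ty": 0.144, "tz": 0, "wx": 0, "wy": 0, "wz": 0, "claw": 1}, {"tx": 0.113, "ty": 0.144, "tz": 0, "wx": 0, "wy": 0, "wz": 0, "claw": 0.9}, {"tx": 0.113, "ty": 0.144, "tz": 0, "wx": 0, "wy": 0, "wz": 0, "claw": 0.6}, {"tx": 0.113, "ty": 0.144, "tz": 0, "wx": 0, "wy": 0, "wz": 0, "claw": 0.3}, {"tx": 0.113, "ty": 0.144, "tz": 0, "wx": 0, "wy": 0, "wz": 0, "claw": 0}, {"tx": 0.113, "ty": 0.144, "tz": 0, "wx": 0, "wy": 0, "wz": 0, "claw": 0}, {"tx": 0.113, "ty": 0.144, "tz": 0, "wx": 0, "wy": 0, "wz": 0, "claw": 0}])

```text
clock: 22.85
eef_pos: [529.8, 234.8, 137.1]
tool_rot: [2.653, -0.008, 1.536]
force: [-0.0, -0.2, 0.3]
width: 85.1
gripper_force: 0.0
```

Call:
jog_arm(plan=[{"tx": 0, "ty": 0, "tz": 0, "wx": 0, "wy": 0, "wz": 0, "claw": 0}, {"tx": 0, "ty": 0, "tz": 0, "wx": 0, "wy": 0, "wz": 0, "claw": 0}, {"tx": 0, "ty": 0, "tz": -0.05, "wx": 0, "wy": 0, "wz": 0, "claw": 0}, {"tx": 0, "ty": 0, "tz": -0.12, "wx": 0, "wy": 0, "wz": 0, "claw": 0}, {"tx": 0, "ty": 0, "tz": -0.22, "wx": 0, "wy": 0, "wz": 0, "claw": 0}, {"tx": 0, "ty": 0, "tz": -0.32, "wx": 0, "wy": 0, "wz": 0, "claw": 0}, {"tx": 0, "ty": 0, "tz": -0.42, "wx": 0, "wy": 0, "wz": 0, "claw": 0}, {"tx": 0, "ty": 0, "tz": -0.5, "wx": 0, "wy": 0, "wz": 0, "claw": 0}, {"tx": -0.15, "ty": 0, "tz": -0.5, "wx": 0, "wy": 0, "wz": 0, "claw": 0}, {"tx": -0.3, "ty": 0, "tz": -0.5, "wx": 0, "wy": 0, "wz": 0, "claw": 0}, {"tx": -0.3, "ty": 0, "tz": -0.5, "wx": 0, "wy": 0, "wz": 0, "claw": 0}, {"tx": -0.3, "ty": 0, "tz": -0.5, "wx": 0, "wy": 0, "wz": 0, "claw": 0}])

```text
clock: 24.05
eef_pos: [456.3, 145.3, 268.9]
tool_rot: [2.653, -0.008, 1.534]
force: [-0.9, 1.2, 0.2]
width: 85.5
gripper_force: 0.0
```

```bash
python3 - <<'E'
from h import *
np.set_printoptions(precision=1,suppress=True)
wc()
q=ctrl.get_image('scene'); st=ctrl.read_state(); p=ctrl.get_image('wrist'); print(st['eef_pos'],st['force'])
a=q['img'][265:305,300:370]; a=cv2.resize(a,(490,280),interpolation=cv2.INTER_CUBIC); a=np.pad(a,((0,0),(0,150),(0,0)))
b=p['img'][200:480,:]
cv2.imwrite('pics/fin.png',np.vstack([a,b])[:,:,::-1])
E
```

```text
wheel coords [ -7.6 -38.1 172.9] r 38.8 ang -101.2 F [-0.8  1.2  0.6] 24.05 85.46658577747051
[456.5 146.8 269. ] [ 0.2 -0.   0. ]
```

View pics/fin.png

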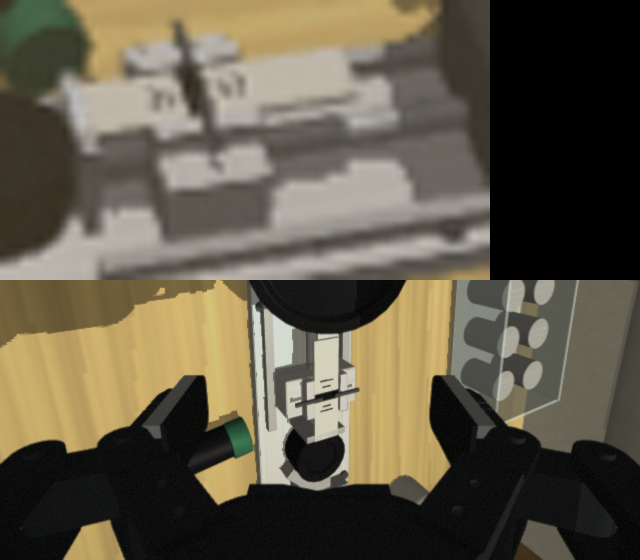

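```bash
python3 -c "
from cell import ctrl
print(ctrl.finish_job())"
```

```text
the job is handed in; nothing more can be done
None
```

The job is handed in: the puck stands in the vee and is clamped. In the last camera pictures the pointers sit on the dark band, about 19 mm on the scale by my estimate. The wheel is released and the arm is clear. I do not have the judge's verdict, because `finish_job` returned nothing.

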